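# Set the adjustable wrench to its size line

## Robot

A 6-joint arm with a two-finger parallel gripper is mounted at the origin on the work surface. World frame = base frame: x ahead of the robot, y to its left, z up, the work surface at z = 0. Lengths are in m, angles in rad, forces in N, time in s.
With the tool pointing down it reaches from about 0.35 to 0.725 m from the base axis. Payload 6 kg.
Tool frame: the origin (TCP) lies on the centre line of the jaws, within the pads' length; the fingertips stand 8 mm ahead of it and the grasp point (between the pads) lies 11 mm behind it; z points along the fingers, y is the line along which they close (so a half turn about z gives the same grasp; the last joint's range is limited). The gripper opens to 85 mm and grips with 20 to 120 N. Pads are 22 mm wide; open, the fingers measure 114 mm over their backs; the gripper's body (76 mm by 85 mm) begins 54 mm behind the grasp point. The pads swing forward as they close: fully open they stand 13 mm farther back than shut.
Start: joints at [-0.844, 0.04, 0.085, 0, -1.615, -0.334], TCP at [0.23, -0.554, 0.239] pointing down, gripper open.
Joint ranges: [-2.56, 2.56], [-1.29, 2.01], [-1.08, 1.49], [-3.29, 1.98], [-2.81, -0.18], [-2.99, 2.99]. Speed limits (rad/s): [2.57, 2.57, 3.01, 3.14, 3.14, 3.14].

## Interface

Orientations are given as a rotation vector (axis times angle).
In Python, from bench import telemetry, viewer, workorder gives the robot as it stands.
- The arm moves only by the tool send_rows, never from a script. Its argument "plan" is a list of rows, each a list of 5 numbers: the shift along the tool's x, y, z in mm, then the turn about the tool's z in degrees, then the gripper's target within -1 to 1 (fully open at 1, half-way at 0, shut at -1). A call has 1 to 5 rows; each row is the pose to reach, as a shift and turn from the pose commanded when the call began, along the tool's axes at that moment; what a row does not reach only later rows make up. A row lasts 1/10 s, in which the tool goes at most 50 mm and 8.59 degrees, less where a joint would pass 70% of its speed; a pose out of reach is approached as far as the arm can. A call with a gripper value outside its range is refused whole. The fingers move at their own pace and stop on an object; the grip force is fixed at half the most. Time passes only in rows, so rows that repeat a pose let the fingers close. It gives the time, the measured TCP pose, the force, the opening and the grip force at its end, in the units of the state.
- telemetry.state(): the state, without advancing time (a new reading comes with each control period).
- viewer.grab_frame(name): name is "scene" or "top" or "wrist"; returns (picture, depth): 420x560x3 uint8, blue, green, red; 420x560 float32, m along the optical axis (not along the pixel's ray), 0 where there is no reading.
- viewer.camera_info(name): a dict with "intrinsics" (3x3 intrinsics, pixels), "R" (3x3) and "t" (3): a world point X has camera coordinates R X + t. Camera axes: x right, y down, z forward; pixel columns grow to the right and rows downward; lengths in m; the calibration is good to about 2 mm. A picture is of the moment at which its call begins: read the wrist's pose just before it. camera_info takes no time and is no camera call; for the wrist camera it gives the pose at the moment of the call.
- workorder.sign_off(): hands the job in; it is judged then, once.
The state is a dict: "t": time; "joints": joint angles; "dq": joint speeds; "joint_torque": joint torques, N m; "position": TCP position; "tool_rot": TCP orientation; "force": force on the tool from outside, world axes, zero at the start; "torque": the same for the moment, N m; "finger_gap": opening from 0.0 (shut) to 1.0 (fully open); "grip_force": force on a finger pad.
Only numpy, scipy, OpenCV 4.12 (cv2) and the standard library are available. Lean on these libraries where they do the work, as an engineer would, in place of code of your own. Each camera call takes 0.05 s, during which the arm holds its last target. There are 200 camera calls.

## Task

Set the adjustable wrench for the 30 mm axle nut while it lies on the bench mat: with a fingertip pressed on top of the knurled wheel in its head, roll the wheel towards the handle until the moving jaw has closed level with the long line engraved on the head, the jaws 30 mm apart, and no further. Do not pick the wrench up or push it about, leave the small parts around it alone, and finish with your hand clear.

Things in the scene. Friction and masses are not known exactly. Their poses are not given: they have to be found in the camera images.
- wrench: Steel adjustable wrench, 380 mm, 1.65 kg, loose, flat on a mat (top z = 0.003). Origin on the mat below the middle of its knurled wheel; z up, +x the way the mouth opens (jaws at x 27 to 74 mm), fixed jaw face at y = +24 mm, moving jaw on the -y side. Jaws and rubber grip are 25 mm thick, the head round the wheel (x -60 to 27 mm) is lower: top 21.5 mm above the mat. Handle: see handle_neck
- knurl_top (a point): Top of the knurled wheel, 24.5 mm above the mat; axes as the wrench. 24 mm diameter, 24 mm long, axis along y, in a 27 x 27 mm window, 3 mm proud of the head. Turns in place. Rolling its top to -x (towards the handle) closes the jaw, to +x opens it: 10 mm rolled moves it 0.8 mm. Needs 2 N along the rim: turns without slipping under a fingertip pressed on with 4 N or more, and stays where left
- knurl (a joint): Turning angle of the knurled wheel, rad; grows as the jaw closes (top rolling towards the handle), 0.955 mm of closing per rad; 0 when the jaws are 39 mm apart
- jaw (a joint): Distance between the two jaw faces, m: 0.035 to 0.043 at the start, 0.030 wanted; falls as the jaw closes. The jaw cannot be pushed along by itself: the wheel's thread locks it
- jaw_face (a point): Upper corner of the moving jaw's face, beside the scale (24.8 mm above the mat); moves along the wrench's y as the jaw closes
- size_line (a point): The 30 mm line of the size scale: the one long (11 mm) dark line engraved across the head just behind the mouth, 21.5 mm above the mat, at y = -6 mm of the wrench; the other lines, 5 mm apart, are short. The jaw is set when its face has the same y as this line
- handle_neck (a point): On the bare steel neck of the handle, top face, on its middle line, 110 mm from the origin, 20 mm above the mat. The handle runs from the head towards -x and -y of the wrench, 22.5 deg off the -x axis, to 290 mm from the origin; 30 to 38 mm wide, black rubber grip on its last 165 mm
- axle_nut: Hexagon axle nut, 30 mm across flats, 18 mm high, loose, standing beyond the mouth of the wrench; origin at its underside; to be left alone
- bearing: Ball bearing, 47 mm across, 14 mm high, loose, lying beside the moving jaw; origin at its underside; to be left alone
- oil_seal: Black rubber shaft seal, ring 48 mm across, 8 mm high, loose, lying beside the fixed jaw; origin at its underside; to be left alone
- grease_tin: Bare metal grease tin, 68 mm across, 48 mm high, loose, standing beside the handle; origin at its underside; to be left alone

How it is judged:
By the outcome, as a careful person would: the job done as asked, in the order asked, and still so for the second after the job is handed in, with the robot touching nothing.
It also fails if it takes over 72 s, if anything falls off the work surface, if the arm or the gripper's body presses on something with over 40 N, if the wrist force passes 120 N, or if a joint passes its speed limit or range.

## Working session

There is one attempt and no reset: what is moved stays moved. The work goes in short steps, Python scripts to look and compute and a tool call to move; the robot and the scene stay as the last step left them, time stands still between calls to the robot, and variables do not carry over. Pictures are saved under pics/ and viewed, at most 10 in all, crops included, and the job is handed in when it is done.

Besides the shell and the picture viewer there is one more tool, called after "Emit:" as name([rows], argument=value, ...), one row to a line, values as JSON. send_rows: Moves the arm, as the interface text tells. Its arguments: {"type":"object","properties":{"plan":{"type":"array","items":{"type":"array","items":{"type":"number"}}}},"required":["plan"]}

```bash
ls; mkdir -p pics
python3 - <<'E'
from bench import telemetry, viewer
import cv2,numpy as np
print(telemetry.state())
for n in ("top","wrist"):
    i=viewer.camera_info(n); p,d=viewer.grab_frame(n)
    np.savez(f"pics/{n}0.npz",p=p,d=d,K=i["intrinsics"],R=i["R"],t=i["t"])
    cv2.imwrite(f"pics/{n}0.png",p); print(n,i)
E
```

```text
pics
{'t': 0.0, 'joints': array([-8.44293302e-01,  4.08145784e-02,  8.37969946e-02, -4.76483372e-04,
       -1.61548743e+00, -3.33709131e-01]), 'dq': array([ 0.00248628,  0.00012944, -0.00196728, -0.00057417, -0.00085626,
        0.00046517]), 'joint_torque': array([ 3.02873468e-04, -3.68204641e+01,  3.47410190e+01,  6.93242311e+00,
       -5.43161514e-03, -1.39633755e-05]), 'position': array([ 0.22962796, -0.55397916,  0.23826716]), 'tool_rot': array([ 6.12983882e-01, -3.08074669e+00, -2.69331808e-03]), 'force': array([-0.253746  , -0.01203267,  0.03580598]), 'torque': array([-0.0203908 ,  0.04181921, -0.01584529]), 'grip_force': 0.0, 'finger_gap': 1.0019337649234774}
top {'intrinsics': array([[434.86843609,   0.        , 286.00328834],
       [  0.        , 434.86843609, 204.90191693],
       [  0.        ,   0.        ,   1.        ]]), 'R': array([[-0.02578898, -0.99938755, -0.02365265],
       [-0.98693686,  0.02921742, -0.15843603],
       [ 0.15903006,  0.01925777, -0.9870859 ]]), 't': array([0.08367721, 0.61064673, 0.73830834])}
wrist {'intrinsics': array([[312.82334151,   0.        , 274.05686792],
       [  0.        , 312.82334151, 206.59046851],
       [  0.        ,   0.        ,   1.        ]]), 'R': array([[-0.38367422,  0.92346712,  0.00160312],
       [ 0.88794541,  0.368438  ,  0.27532959],
       [ 0.25366717,  0.10706035, -0.96134856]]), 't': array([ 0.59867009, -0.03584861,  0.37846076])}
```

View pics/top0.png

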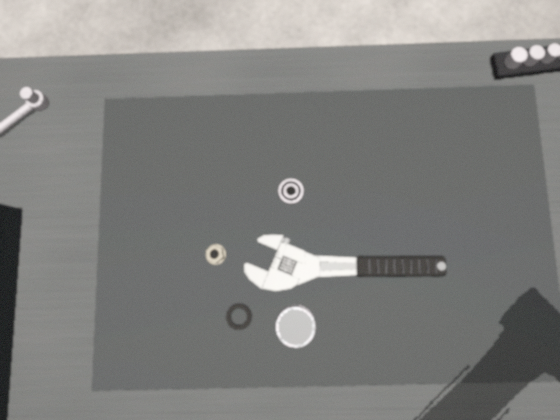

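The top view shows the wheel at about (288,265), the mouth opening to the left at (258,258), and the handle end at (445,266). The bearing is at (291,190), the nut at (216,254), the seal at (239,316) and the tin at (296,327).

```bash
cat > h.py <<'E'
import numpy as np
def ray(K,R,t,uv,z):
    d=R.T@np.linalg.solve(K,[uv[0],uv[1],1.]); c=-R.T@t
    return c+d*(z-c[2])/d[2]
def proj(K,R,t,X):
    q=K@(R@X+t); return q[:2]/q[2]
E
python3 - <<'E'
from h import *; import cv2
from scipy.spatial.transform import Rotation as Ro
f=np.load("pics/top0.npz"); a=(f["K"],f["R"],f["t"])
for n,uv,z in (("wheel",(288,265),.0275),("hend",(445,266),.028),("neck",(345,265.5),.023),("bearing",(291,190),.017),("nut",(216,254),.02),("tin",(295.5,327),.051),("seal",(239,316),.011)):
    print(n,ray(*a,uv,z).round(4))
print(Ro.from_rotvec([.613,-3.0807,-.0027]).as_matrix().round(3))
p=f["p"][215:310,220:340]
cv2.imwrite("pics/topcrop.png",cv2.resize(p,None,fx=6,fy=6,interpolation=cv2.INTER_CUBIC))
E
```

```text
wheel [0.5053 0.0664 0.0275]
hend [ 0.496  -0.2171  0.028 ]
neck [ 0.5017 -0.0376  0.023 ]
bearing [0.6464 0.0572 0.017 ]
nut [0.5292 0.1995 0.02  ]
tin [0.3982 0.0558 0.051 ]
seal [0.4155 0.1589 0.011 ]
[[-0.924 -0.383 -0.001]
 [-0.383  0.924  0.002]
 [ 0.     0.002 -1.   ]]
```

View pics/topcrop.png

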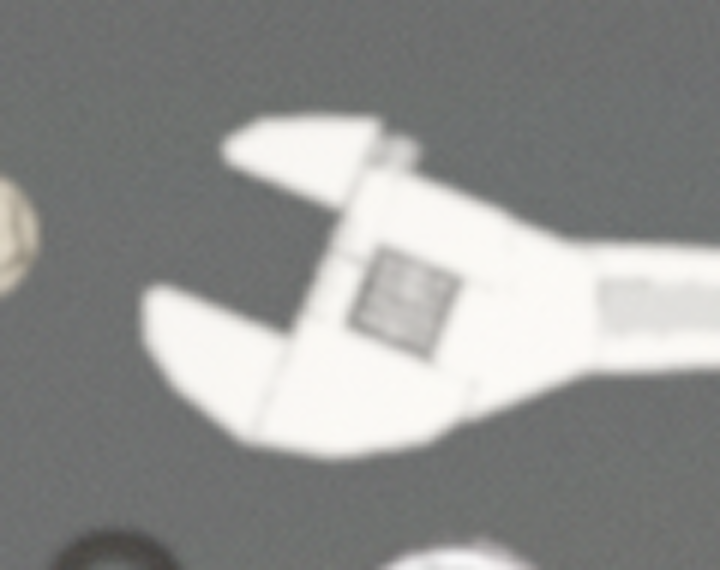

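Emit:
send_rows([
  [-33,31,0,0,-1],
  [-66,62,0,0,-1],
  [-99,94,0,0,-1],
  [-132,125,0,0,-1],
  [-164,156,0,0,-1],
])

```text
t: 0.6
position: [0.3217, -0.3457, 0.2388]
tool_rot: [0.612, -3.081, -0.001]
force: [0.9, -0.1, 0.1]
finger_gap: 0.142
grip_force: 0.0
```

Emit:
send_rows([
  [-33,31,0,0,-1],
  [-66,62,0,0,-1],
  [-99,94,0,0,-1],
  [-132,125,0,0,-1],
  [-164,156,0,0,-1],
])

```text
t: 1.1
position: [0.4135, -0.1386, 0.2392]
tool_rot: [-0.613, 3.081, 0.001]
force: [1.1, -0.2, 0.7]
finger_gap: -0.001
grip_force: 0.0
```

Emit:
send_rows([
  [-33,31,0,-8.5,-1],
  [-66,62,0,-17,-1],
  [-99,94,0,-25.5,-1],
  [-132,125,0,-34,-1],
  [-164,156,0,-42.5,-1],
])

```text
t: 1.6
position: [0.5053, 0.0684, 0.239]
tool_rot: [1.697, -2.644, -0.0]
force: [0.2, -0.5, 1.0]
finger_gap: 0.001
grip_force: 0.0
```

Emit:
send_rows([
  [0,0,0,0,-1],
  [0,0,0,0,-1],
  [0,0,0,0,-1],
])

```text
t: 1.9
position: [0.5049, 0.0659, 0.2393]
tool_rot: [1.686, -2.65, -0.0]
force: [-0.9, -0.2, 0.6]
finger_gap: 0.0
grip_force: 0.0
```

```bash
cat >> h.py <<'E'
def snap(name,k):
    from bench import telemetry, viewer; import cv2
    from scipy.spatial.transform import Rotation as Ro
    s=telemetry.state(); i=viewer.camera_info(name); p,d=viewer.grab_frame(name)
    np.savez(f"pics/{k}.npz",p=p,d=d,K=i["intrinsics"],R=i["R"],t=i["t"]); cv2.imwrite(f"pics/{k}.png",p)
    M=Ro.from_rotvec(s["tool_rot"]).as_matrix()
    print("t",s["t"],"pos",s["position"].round(4),"yaw",np.degrees(np.arctan2(M[1,0],M[0,0])).round(2),"tilt z",M[:,2].round(4),"F",s["force"].round(2),"q",s["joints"].round(2),"gap",s["finger_gap"])
    return p,d,i["intrinsics"],i["R"],i["t"],s,M
E
python3 - <<'E'
from h import *
p,d,K,R,t,s,M=snap("wrist","w1"); print("cam in tool",M.T@(-R.T@t-s["position"]), "wheel px",proj(K,R,t,np.array([.505,.066,.0275])))
E
```

```text
t 1.9 pos [0.5049 0.0659 0.2393] yaw -115.06 tilt z [-2.e-04 -1.e-04 -1.e+00] F [-0.88 -0.2   0.62] q [ 0.53 -0.2  -0.14 -0.   -1.63 -0.96] gap 0.00040989529639443777
cam in tool [ 6.90406765e-02 -6.88540619e-05 -1.34427102e-01] wheel px [273.90769144 181.00683597]
```

View pics/w1.png

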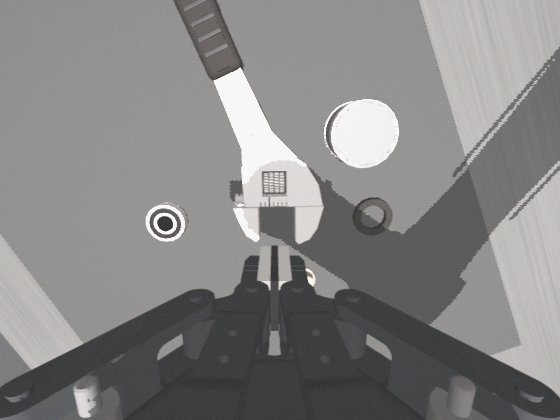

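The wrist picture shows the wheel at (274,182), where it was predicted. The long line is at about (268,201), behind the mouth, and the moving jaw is on the left at about (250,215). Next I'll look from nearer, with the fingers out over the mouth side.

Emit:
send_rows([
  [-15,0,40,0,-1],
  [-30,0,80,0,-1],
  [-45,0,120,0,-1],
  [-60,0,155,0,-1],
  [-60,0,175,0,-1],
])

```text
t: 2.45
position: [0.5293, 0.1202, 0.0611]
tool_rot: [1.684, -2.648, -0.002]
force: [-0.8, 0.1, 0.7]
finger_gap: 0.0
grip_force: 0.0
```

Emit:
send_rows([
  [0,0,0,0,-1],
  [0,0,0,0,-1],
  [0,0,0,0,-1],
])

```text
t: 2.75
position: [0.5315, 0.1206, 0.0667]
tool_rot: [-1.685, 2.647, -0.001]
force: [0.2, 0.3, 0.3]
finger_gap: 0.003
grip_force: 0.0
```

Run:
```python
from h import *; import cv2
p,d,K,R,t,s,M=snap("wrist","w2")
c=proj(K,R,t,np.array([.505,.066,.0245])); print(c)
u,v=c.astype(int); u0,v0=u-80,v-55
print(u0,v0); cv2.imwrite("pics/w2c.png",cv2.resize(p[v0:v0+120,u0:u0+160],None,fx=5,fy=5,interpolation=cv2.INTER_CUBIC))
```

```text
t 2.75 pos [0.5315 0.1206 0.0667] yaw -115.05 tilt z [ 0.0033  0.0014 -1.    ] F [0.18 0.31 0.28] q [ 0.59 -0.06 -0.33  0.   -1.3  -1.03] gap 0.0025099486715329674
[275.88200715 132.55856173]
195 77
```

View pics/w2c.png

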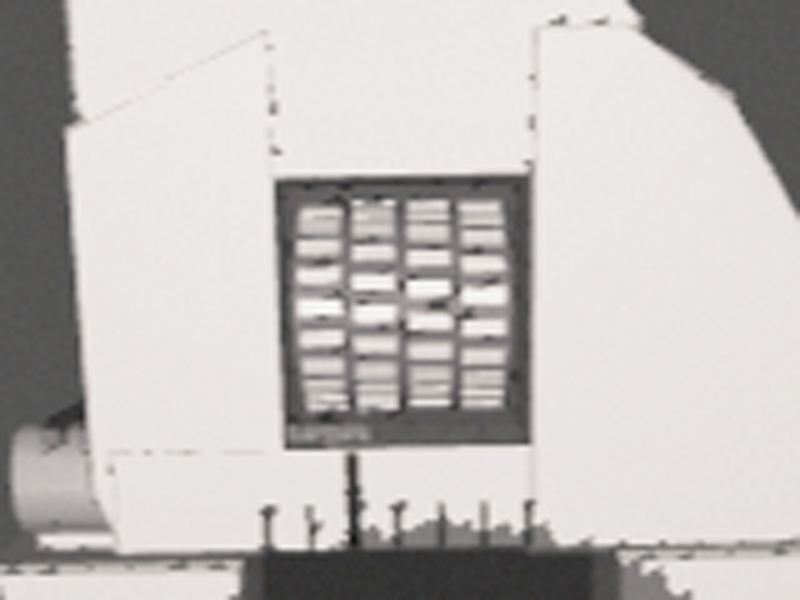

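The close view shows the window centre at crop (405,312), the long line at column 352, and the moving jaw face at about column 243, just below row 560. The fixed face is at about column 617.

Run:
```python
from h import *
f=np.load("pics/w2.npz"); a=(f["K"],f["R"],f["t"])
P=lambda u,v,z: ray(*a,(195+(u-2)/5,77+(v-2)/5),z)
tl,tr,bl,br=[P(*q,.0245) for q in((276,180),(532,176),(287,447),(530,442))]
w=(tl+tr+bl+br)/4
h1,h2=P(267,520,.0245),P(530,518,.0245)
L1,L2=P(351,460,.0245),P(353,540,.0245); j=P(243,570,.0278); k=P(617,570,.0278)
ang=np.degrees(np.arctan2(*(h2-h1)[1::-1]))
print("win",w.round(4),np.linalg.norm(tr-tl),np.linalg.norm(bl-tl),"ydir ang",ang,"scale span(30)",np.linalg.norm(h2-h1))
for th in (np.radians(ang-90),np.radians(65.3)):
    ex=np.array([np.cos(th),np.sin(th),0]);ey=np.array([-np.sin(th),np.cos(th),0])
    for n,q in (("L1",L1),("L2",L2),("jaw",j),("fix",k)): print(n,((q-w)@ex*1e3).round(1),((q-w)@ey*1e3).round(1))
```

```text
win [0.5066 0.0694 0.0245] 0.02765531253954723 0.02895938703279867 ydir ang 155.4816653479165 scale span(30) 0.030160457133685505
L1 16.1 -6.4
L2 25.4 -6.3
jaw 28.1 -18.7
fix 28.4 23.7
L1 16.2 -6.3
L2 25.4 -6.2
jaw 28.1 -18.7
fix 28.3 23.8
```

Emit:
send_rows([
  [25,0,0,0,-1],
  [50,1,10,0,-1],
  [50,1,23,0,-1],
  [50,1,23,0,-1],
  [50,1,23,0,-1],
])

```text
t: 3.3
position: [0.5089, 0.0762, 0.0421]
tool_rot: [-1.688, 2.649, -0.0]
force: [0.3, 0.4, -0.5]
finger_gap: 0.002
grip_force: 0.0
```

Emit:
send_rows([
  [0,0,0,0,-1],
  [0,0,0,0,-1],
  [0,0,1,0,-1],
  [0,0,2,0,-1],
  [0,0,2,0,-1],
])

```text
t: 3.8
position: [0.5083, 0.076, 0.0391]
tool_rot: [1.688, -2.649, -0.0]
force: [-0.4, 0.1, -0.7]
finger_gap: -0.001
grip_force: 0.0
```

Emit:
send_rows([
  [0,0,1,0,-1],
  [0,0,2,0,-1],
  [0,0,3,0,-1],
  [0,0,3,0,-1],
  [0,0,3,0,-1],
])

```text
t: 4.3
position: [0.5083, 0.0759, 0.0363]
tool_rot: [1.688, -2.649, -0.0]
force: [0.2, -0.2, -0.2]
finger_gap: -0.002
grip_force: 0.0
```

Emit:
send_rows([
  [0,0,0.5,0,-1],
  [0,0,1,0,-1],
  [0,0,1,0,-1],
])

```text
t: 4.6
position: [0.5085, 0.0759, 0.0356]
tool_rot: [-1.688, 2.649, -0.0]
force: [0.3, -0.4, 2.6]
finger_gap: 0.002
grip_force: 0.9
```

Emit:
send_rows([
  [0,0,0.5,0,-1],
  [0,0,0.5,0,-1],
  [0,0,0.5,0,-1],
])

```text
t: 4.9
position: [0.5086, 0.0759, 0.0354]
tool_rot: [-1.688, 2.649, -0.0]
force: [-2.6, -0.1, 5.7]
finger_gap: -0.001
grip_force: 2.7
```

Emit:
send_rows([
  [0,0,1,0,-1],
  [4,0,1,0,-1],
  [8,0,1,0,-1],
  [8,0,1,0,-1],
  [8,0,1,0,-1],
])

```text
t: 5.4
position: [0.5057, 0.0694, 0.0354]
tool_rot: [-1.687, 2.647, 0.0]
force: [-4.8, 2.5, 9.8]
finger_gap: 0.003
grip_force: 4.5
```

Emit:
send_rows([
  [4,0,0,0,-1],
  [8,0,0,0,-1],
  [8,0,0,0,-1],
])

```text
t: 5.7
position: [0.5025, 0.0621, 0.0354]
tool_rot: [-1.687, 2.646, -0.0]
force: [-2.2, 2.8, 7.7]
finger_gap: 0.004
grip_force: 4.1
```

Emit:
send_rows([
  [0,0,-8,0,-1],
  [-34,0,-32,0,-1],
  [-68,0,-32,0,-1],
  [-68,0,-32,0,-1],
  [-68,0,-32,0,-1],
])

```text
t: 6.2
position: [0.5301, 0.1233, 0.0652]
tool_rot: [1.688, -2.648, -0.0]
force: [-0.8, 0.1, 0.1]
finger_gap: -0.003
grip_force: 0.0
```

```bash
cat >> h.py <<'E'
def crop(k):
    import cv2
    p,d,K,R,t,s,M=snap("wrist",k)
    c=proj(K,R,t,np.array([.5066,.0694,.0245])); u0,v0=int(c[0])-80,int(c[1])-55
    g=cv2.cvtColor(p,cv2.COLOR_BGR2GRAY).astype(float)
    cv2.imwrite(f"pics/{k}c.png",cv2.resize(p[v0:v0+120,u0:u0+160],None,fx=5,fy=5,interpolation=cv2.INTER_CUBIC))
    ex=np.array([np.cos(np.radians(65.4)),np.sin(np.radians(65.4)),0]);ey=np.array([-ex[1],ex[0],0]);o=np.array([.5066,.0694,0])
    def prof(x,z,ys):
        return np.array([cv2.remap(g.astype(np.float32),*[np.float32([[q]]) for q in proj(K,R,t,o+x*ex+y*ey+[0,0,z])],cv2.INTER_LINEAR)[0,0] for y in ys])
    ys=np.arange(-.030,.030,.00025)
    m=np.mean([prof(x,.0278,ys) for x in np.arange(.034,.044,.002)],0)   # mouth: dark between the jaws
    dk=np.where(m<(m.min()+m.max())/2)[0]
    ln=np.mean([prof(x,.0245,ys) for x in np.arange(.0165,.0195,.0005)],0); sel=(ys>-.012)&(ys<0)
    print("mouth dark y mm",ys[dk[0]]*1e3,ys[dk[-1]]*1e3,"line",ys[sel][ln[sel].argmin()]*1e3, ln[sel].min().round())
    print("window px",c.round(1),"crop at",u0,v0)
E
python3 -c "from h import *; crop('w3')"
```

```text
t 6.2 pos [0.5301 0.1233 0.0652] yaw -114.95 tilt z [-1.3e-03 -5.0e-04 -1.0e+00] F [-0.84  0.06  0.12] q [ 0.6  -0.06 -0.33 -0.   -1.3  -1.03] gap -0.0032909027034911725
mouth dark y mm -18.24999999999999 29.750000000000053 line -6.499999999999978 58.0
window px [271.3 136.6] crop at 191 81
```

View pics/w3c.png

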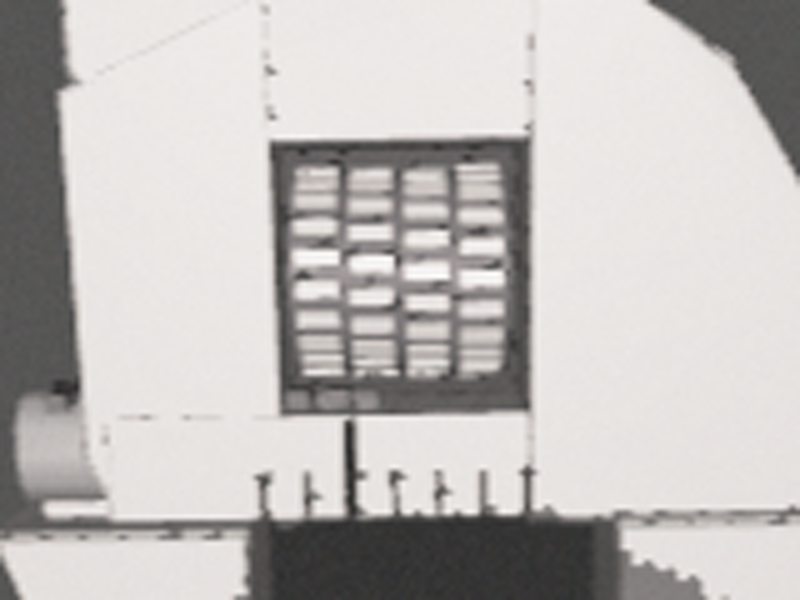

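The jaw has moved about 1.2 mm towards the line: the corner is at crop column 250 and the line at 349. The wrench has not shifted, so I'll go on with regular strokes.

Emit:
send_rows([
  [20,0,10,0,-1],
  [51,0,20,0,-1],
  [51,0,27,0,-1],
  [51,0,27,0,-1],
  [51,0,27,0,-1],
])

```text
t: 6.75
position: [0.5089, 0.0766, 0.0391]
tool_rot: [-1.687, 2.65, -0.0]
force: [0.9, -0.6, 0.8]
finger_gap: 0.0
grip_force: 0.0
```

Emit:
send_rows([
  [0,0,5,0,-1],
  [0,0,5,0,-1],
  [8,0,5,0,-1],
  [17,0,5,0,-1],
  [17,0,5,0,-1],
])

```text
t: 7.25
position: [0.5028, 0.0616, 0.0355]
tool_rot: [-1.687, 2.646, -0.002]
force: [0.2, 0.8, 6.1]
finger_gap: 0.002
grip_force: 3.1
```

Emit:
send_rows([
  [0,0,-5,0,-1],
  [-17,0,-5,0,-1],
  [-17,0,-5,0,-1],
])

```text
t: 7.55
position: [0.5093, 0.0782, 0.0386]
tool_rot: [1.689, -2.649, -0.0]
force: [-0.3, 0.6, -0.5]
finger_gap: 0.001
grip_force: 0.0
```

Emit:
send_rows([
  [0,0,5,0,-1],
  [0,0,5,0,-1],
  [8,0,5,0,-1],
  [17,0,5,0,-1],
  [17,0,5,0,-1],
])

```text
t: 8.05
position: [0.5023, 0.0616, 0.0353]
tool_rot: [-1.687, 2.647, -0.001]
force: [-2.5, 1.5, 9.1]
finger_gap: 0.004
grip_force: 4.6
```

Emit:
send_rows([
  [0,0,-5,0,-1],
  [-17,0,-5,0,-1],
  [-17,0,-5,0,-1],
])

```text
t: 8.35
position: [0.5092, 0.0781, 0.0384]
tool_rot: [1.689, -2.649, -0.0]
force: [-0.7, 0.6, -0.0]
finger_gap: 0.001
grip_force: 0.0
```

Emit:
send_rows([
  [0,0,5,0,-1],
  [0,0,5,0,-1],
  [8,0,5,0,-1],
  [17,0,5,0,-1],
  [17,0,5,0,-1],
])

```text
t: 8.85
position: [0.5023, 0.0616, 0.0353]
tool_rot: [-1.687, 2.647, -0.001]
force: [-2.7, 1.0, 9.6]
finger_gap: -0.002
grip_force: 4.9
```

Emit:
send_rows([
  [0,0,-5,0,-1],
  [-17,0,-5,0,-1],
  [-17,0,-5,0,-1],
])

```text
t: 9.15
position: [0.5092, 0.078, 0.0382]
tool_rot: [1.689, -2.648, -0.0]
force: [-0.6, 0.3, 0.6]
finger_gap: 0.0
grip_force: 0.0
```

Emit:
send_rows([
  [0,0,5,0,-1],
  [0,0,5,0,-1],
  [8,0,5,0,-1],
  [17,0,5,0,-1],
  [17,0,5,0,-1],
])

```text
t: 9.65
position: [0.5023, 0.0616, 0.0353]
tool_rot: [-1.687, 2.647, -0.001]
force: [-2.8, 1.6, 9.6]
finger_gap: -0.001
grip_force: 5.0
```

Emit:
send_rows([
  [0,0,-8,0,-1],
  [-34,0,-32,0,-1],
  [-68,0,-32,0,-1],
  [-68,0,-32,0,-1],
  [-68,0,-32,0,-1],
])

```text
t: 10.15
position: [0.5299, 0.1233, 0.0647]
tool_rot: [1.688, -2.647, -0.001]
force: [0.2, 0.0, 0.0]
finger_gap: -0.0
grip_force: 0.0
```

```bash
python3 -c "from h import *; crop('w4')"
```

```text
t 10.15 pos [0.5299 0.1233 0.0647] yaw -114.95 tilt z [-2.1e-03 -9.0e-04 -1.0e+00] F [0.24 0.05 0.01] q [ 0.6  -0.06 -0.33 -0.   -1.3  -1.03] gap -0.0003386175570156928
mouth dark y mm -17.49999999999999 29.750000000000053 line -6.249999999999978 63.0
window px [271.  136.9] crop at 191 81
```

View pics/w4c.png

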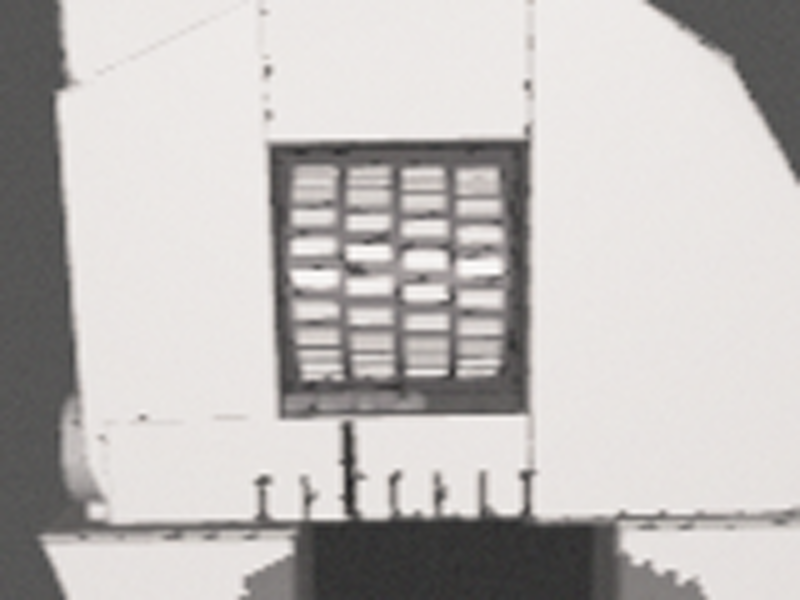

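The jaw corner is now at crop column 297 and the line at 348, so 5.5 mm of closing is left, or about four strokes. I'll make three and then measure.

Emit:
send_rows([
  [20,0,10,0,-1],
  [51,0,20,0,-1],
  [51,0,27,0,-1],
  [51,0,27,0,-1],
  [51,0,27,0,-1],
])

```text
t: 10.7
position: [0.5089, 0.0766, 0.039]
tool_rot: [-1.688, 2.65, -0.0]
force: [0.0, 0.9, 0.4]
finger_gap: 0.003
grip_force: 0.0
```

Emit:
send_rows([
  [0,0,5,0,-1],
  [0,0,5,0,-1],
  [8,0,5,0,-1],
  [17,0,5,0,-1],
  [17,0,5,0,-1],
])

```text
t: 11.2
position: [0.5028, 0.0616, 0.0355]
tool_rot: [-1.687, 2.646, -0.002]
force: [-0.6, -0.4, 6.6]
finger_gap: -0.0
grip_force: 3.1
```

Emit:
send_rows([
  [0,0,-5,0,-1],
  [-17,0,-5,0,-1],
  [-17,0,-5,0,-1],
])

```text
t: 11.5
position: [0.5093, 0.0782, 0.0386]
tool_rot: [1.689, -2.649, -0.0]
force: [-0.2, 0.7, 0.1]
finger_gap: 0.004
grip_force: 0.0
```

Emit:
send_rows([
  [0,0,5,0,-1],
  [0,0,5,0,-1],
  [8,0,5,0,-1],
  [17,0,5,0,-1],
  [17,0,5,0,-1],
])

```text
t: 12.0
position: [0.5023, 0.0616, 0.0353]
tool_rot: [-1.687, 2.647, -0.001]
force: [-2.3, 0.6, 9.1]
finger_gap: -0.003
grip_force: 4.7
```

Emit:
send_rows([
  [0,0,-5,0,-1],
  [-17,0,-5,0,-1],
  [-17,0,-5,0,-1],
])

```text
t: 12.3
position: [0.5092, 0.078, 0.0383]
tool_rot: [1.689, -2.649, -0.0]
force: [-1.1, 0.8, -0.4]
finger_gap: -0.001
grip_force: 0.0
```

Emit:
send_rows([
  [0,0,5,0,-1],
  [0,0,5,0,-1],
  [8,0,5,0,-1],
  [17,0,5,0,-1],
  [17,0,5,0,-1],
])

```text
t: 12.8
position: [0.5023, 0.0616, 0.0353]
tool_rot: [-1.687, 2.647, -0.001]
force: [-4.0, 1.1, 9.7]
finger_gap: 0.002
grip_force: 4.9
```

Emit:
send_rows([
  [0,0,-8,0,-1],
  [-34,0,-32,0,-1],
  [-68,0,-32,0,-1],
  [-68,0,-32,0,-1],
  [-68,0,-32,0,-1],
])

```text
t: 13.3
position: [0.5299, 0.1233, 0.0648]
tool_rot: [1.688, -2.647, -0.001]
force: [-0.4, -0.3, 0.3]
finger_gap: 0.001
grip_force: 0.0
```

```bash
sed -i 's/np.arange(.034,.044,.002)/np.arange(.0290,.0311,.0005)/; s/m<(m.min()+m.max())\/2/m<150/' h.py; python3 -c "from h import *; crop('w5')"
```

```text
t 13.3 pos [0.5299 0.1233 0.0648] yaw -114.95 tilt z [-2.1e-03 -9.0e-04 -1.0e+00] F [-0.41 -0.31  0.33] q [ 0.6  -0.06 -0.33 -0.   -1.3  -1.03] gap 0.001446707926739416
mouth dark y mm -11.999999999999982 24.50000000000005 line -6.249999999999978 63.0
window px [271.  136.9] crop at 191 81
```

View pics/w5c.png

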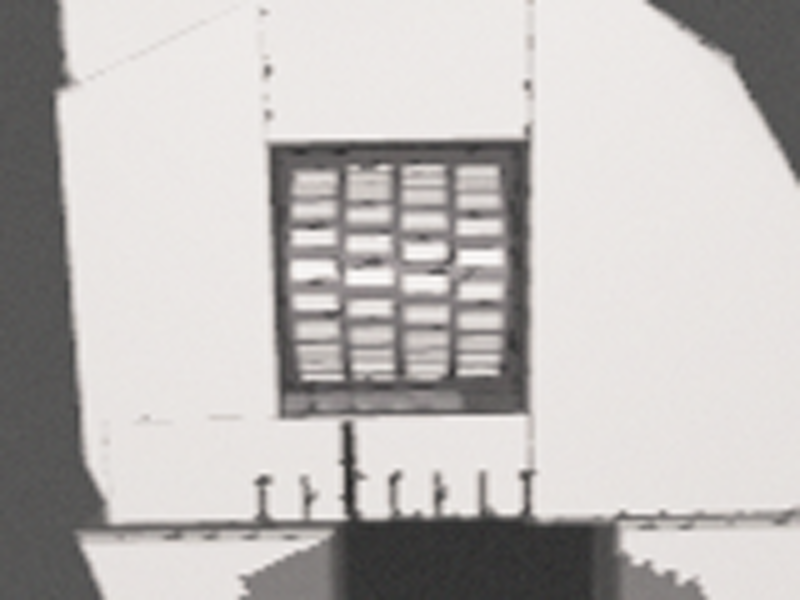

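```bash
cat > m.py <<'E'
import sys; from h import *; import cv2
for k in sys.argv[1:]:
    f=np.load(f"pics/{k}.npz"); g=cv2.cvtColor(f["p"],cv2.COLOR_BGR2GRAY)
    print(k)
    for r in (186,187,188,189,190): print(r,g[r,244:264],g[r,306:322])
    print("line rows 168-172",g[168:173,256:266].mean(0).round())
E
python3 m.py w4 w5
```

```text
w4
186 [ 96  97  94  97 102 117 104  77  74  63  53  52  52  54  58  48  51  55
  53  54] [ 59  56  56  67  79  86  84  88 133 178 191 192 169 131 127 125]
187 [185 188 186 184 186 172 122  79  72  65  53  53  52  55  53  49  55  56
  56  53] [ 51  54  52  61  74  77  77  85 127 186 214 219 219 218 215 215]
188 [190 192 192 194 168 120  92  79  75  64  49  52  48  54  52  50  54  50
  52  56] [ 54  53  53  60  74  78  80  92 136 196 226 226 227 226 226 226]
189 [218 220 220 221 213 164  91  77  74  63  57  56  52  50  53  54  53  51
  51  55] [ 55  52  53  60  76  75  80  94 132 201 227 227 227 227 227 227]
190 [227 227 227 227 221 175  91  78  75  65  53  52  55  51  53  55  51  53
  55  55] [ 53  54  52  62  76  78  76  91 135 198 227 227 227 228 228 226]
line rows 168-172 [229. 229. 219. 154.  55. 105. 193. 229. 230. 230.]
w5
186 [ 97  95 106 116 119 116 116 117 116 116 117 119 120 107  82  71  58  59
  53  52] [ 61  60  59  69  78  83  84  86 131 181 189 192 169 130 127 126]
187 [184 185 185 183 186 185 186 186 187 187 185 185 179 144  79  69  56  55
  55  55] [ 56  50  52  59  74  78  77  86 129 187 218 220 218 216 216 216]
188 [193 189 191 169 131 130 162 192 192 192 192 190 162 102  82  69  54  52
  53  50] [ 51  51  55  63  75  75  79  90 133 198 227 226 225 227 226 226]
189 [219 220 219 219 217 216 220 218 223 227 200 135 121  93  80  70  58  49
  51  54] [ 51  54  54  63  76  76  78  92 133 197 227 228 226 228 227 227]
190 [227 227 228 227 227 227 227 226 201 144 137 129 122  94  78  72  57  53
  50  53] [ 51  52  54  63  78  75  75  93 133 198 227 227 227 226 226 227]
line rows 168-172 [229. 230. 218. 155.  56. 104. 194. 229. 230. 229.]
```

The jaw edge is at pixel 257.0, its target is about 260.2, and the fixed face is at 314.3. The gap is therefore about 31.7 mm. One more stroke, then measure.

Emit:
send_rows([
  [20,0,10,0,-1],
  [51,0,20,0,-1],
  [51,0,27,0,-1],
  [51,0,27,0,-1],
  [51,0,27,0,-1],
])

```text
t: 13.85
position: [0.5089, 0.0766, 0.039]
tool_rot: [-1.687, 2.65, -0.0]
force: [-0.5, 0.1, -0.4]
finger_gap: -0.002
grip_force: 0.0
```

Emit:
send_rows([
  [0,0,5,0,-1],
  [0,0,5,0,-1],
  [8,0,5,0,-1],
  [17,0,5,0,-1],
  [17,0,5,0,-1],
])

```text
t: 14.35
position: [0.5028, 0.0617, 0.0354]
tool_rot: [-1.687, 2.646, -0.002]
force: [-0.4, 0.1, 6.6]
finger_gap: 0.003
grip_force: 3.1
```

Emit:
send_rows([
  [0,0,-8,0,-1],
  [-34,0,-32,0,-1],
  [-68,0,-32,0,-1],
  [-68,0,-32,0,-1],
  [-68,0,-32,0,-1],
])

```text
t: 14.85
position: [0.53, 0.1235, 0.0652]
tool_rot: [1.688, -2.647, -0.001]
force: [-0.7, -0.0, 0.2]
finger_gap: -0.002
grip_force: 0.0
```

```bash
python3 -c "from h import *; crop('w6')"; python3 m.py w6
```

```text
t 14.85 pos [0.53   0.1235 0.0652] yaw -114.94 tilt z [-1.8e-03 -7.0e-04 -1.0e+00] F [-0.68 -0.04  0.25] q [ 0.6  -0.06 -0.33 -0.   -1.3  -1.03] gap -0.002476798154331438
mouth dark y mm -11.749999999999982 24.50000000000005 line -6.249999999999978 66.0
window px [271.1 136.4] crop at 191 81
w6
186 [137 148 160 162 160 162 160 164 161 162 161 162 163 165 173 169 122  76
  59  56] [ 52  50  54  60  75  83  79  92 137 183 200 201 202 200 198 198]
187 [186 190 192 189 164 126 159 191 189 189 189 190 188 190 190 166 108  74
  59  51] [ 51  52  53  59  77  79  77  90 135 198 223 225 225 226 225 224]
188 [200 203 199 203 205 211 210 213 210 212 213 185 132 136 163 164 108  69
  60  52] [ 53  49  52  64  76  79  76  94 135 199 226 227 228 227 226 227]
189 [226 225 227 226 226 226 227 228 227 202 139 134 129 131 174 179 104  71
  61  52] [ 53  55  52  66  80  78  76  91 134 199 227 227 227 227 226 227]
190 [228 227 227 227 228 227 205 143 142 135 127 129 128 128 132 119  87  73
  56  51] [ 52  54  51  62  78  77  76  91 131 197 227 227 227 227 226 227]
line rows 168-172 [230. 230. 218. 155.  56.  99. 191. 230. 230. 230.]
```

The jaw edge is now at 259.6, with about 0.25 mm left, so I'll add a short 3 mm roll.

Emit:
send_rows([
  [20,0,10,0,-1],
  [58,0,20,0,-1],
  [58,0,27,0,-1],
  [58,0,27,0,-1],
  [58,0,27,0,-1],
])

```text
t: 15.4
position: [0.506, 0.0703, 0.0391]
tool_rot: [-1.688, 2.65, -0.0]
force: [-0.3, 0.4, -0.4]
finger_gap: -0.0
grip_force: 0.0
```

Emit:
send_rows([
  [0,0,0,0,-1],
  [0,0,5,0,-1],
  [0,0,5,0,-1],
  [3,0,5,0,-1],
  [3,0,5,0,-1],
])

```text
t: 15.9
position: [0.5058, 0.0687, 0.0354]
tool_rot: [-1.688, 2.646, -0.001]
force: [-1.5, 2.3, 6.3]
finger_gap: 0.002
grip_force: 3.4
```

Emit:
send_rows([
  [0,0,0,0,-1],
  [0,0,-8,0,-1],
  [0,0,-15,0,-1],
])

```text
t: 16.2
position: [0.5045, 0.0679, 0.0491]
tool_rot: [1.688, -2.649, -0.0]
force: [-0.8, 0.4, 1.3]
finger_gap: 0.0
grip_force: 0.0
```

Emit:
send_rows([
  [-30,0,-17,0,-1],
  [-64,0,-17,0,-1],
  [-64,0,-17,0,-1],
  [-64,0,-17,0,-1],
  [-64,0,-17,0,-1],
])

```text
t: 16.7
position: [0.5313, 0.1253, 0.0655]
tool_rot: [1.687, -2.649, -0.0]
force: [1.5, -0.0, -0.7]
finger_gap: -0.001
grip_force: 0.0
```

```bash
python3 -c "from h import *; crop('w7')"; python3 m.py w7
```

```text
t 16.7 pos [0.5313 0.1253 0.0655] yaw -115.0 tilt z [-8.e-04 -4.e-04 -1.e+00] F [ 1.49 -0.04 -0.65] q [ 0.6  -0.05 -0.33 -0.   -1.3  -1.04] gap -0.0014153231492300801
mouth dark y mm -6.999999999999979 24.00000000000005 line -6.249999999999978 68.0
window px [271.7 132.1] crop at 191 77
w7
186 [228 229 229 228 228 229 229 228 229 228 228 230 229 230 230 224 182 106
  68  58] [ 56  51  55  56  64  75  80  77  97 154 210 226 226 225 227 228]
187 [228 228 228 229 228 230 228 229 228 228 229 229 229 206 144 139 133 112
  73  58] [ 56  53  53  57  67  74  75  78  86 145 210 227 227 228 227 227]
188 [228 227 227 228 229 228 228 229 231 229 229 203 144 139 130 126 128 116
  72  61] [ 52  54  53  53  69  79  78  79  84 147 213 225 226 227 226 226]
189 [227 228 229 226 227 227 229 228 230 204 145 138 129 127 128 126 112  92
  72  64] [ 54  48  50  58  66  78  73  77  81 147 212 226 226 226 227 226]
190 [228 229 227 228 227 227 228 205 141 136 130 128 128 131 130 127 111  90
  70  62] [ 46  53  54  56  67  77  76  76  84 147 171 142 190 227 227 227]
line rows 168-172 [229. 229. 230. 206. 118.  57. 111. 163. 206. 229.]
```

View pics/w7c.png

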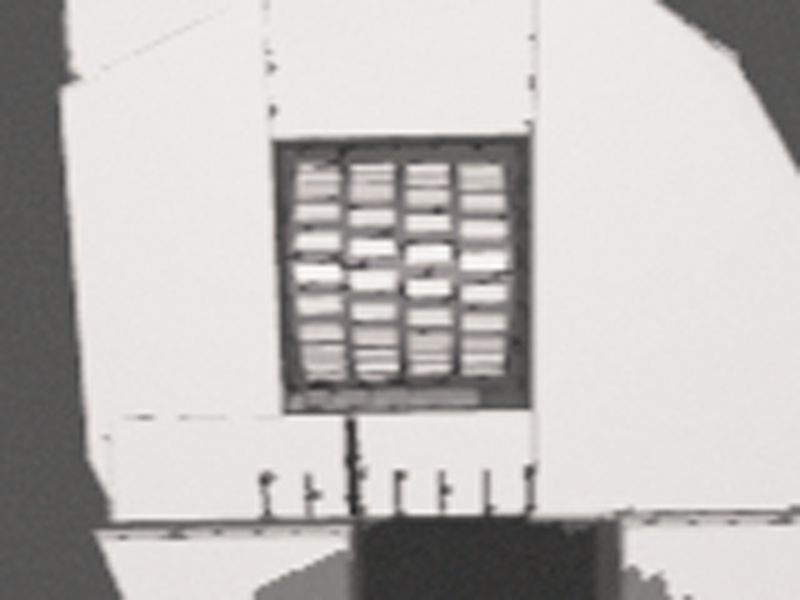

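The jaw edge is now within a few tenths of a millimetre of the line (crop columns 354 and 355). I'll check from lower down, with the camera straight above the line so there is no parallax.

Emit:
send_rows([
  [0,-6,10,0,-1],
  [0,-6,18,0,-1],
  [0,-6,18,0,-1],
  [0,-6,18,0,-1],
  [0,-6,18,0,-1],
])

```text
t: 17.25
position: [0.5372, 0.1232, 0.048]
tool_rot: [-1.688, 2.649, -0.0]
force: [-0.6, 0.7, 1.4]
finger_gap: -0.002
grip_force: 0.0
```

Run:
```python
from h import *; import cv2
F=[snap("wrist",f"w8{i}") for i in range(4)]
p=np.mean([f[0] for f in F],0); K,R,t=F[-1][2:5]
g=p.mean(2); o=np.array([.5066,.0694,.0245]); th=np.radians(65.4); ex=np.array([np.cos(th),np.sin(th),0]); ey=np.array([-ex[1],ex[0],0])
c=proj(K,R,t,o+.02*ex-.006*ey); print(c, "px/mm head", np.linalg.norm(proj(K,R,t,o+.03*ey)-proj(K,R,t,o))/30)
u,v=c.astype(int)
print("cols",u-9,u+10)
for r in range(v-12,v+24): print(r,g[r,u-9:u+11].round().astype(int))
cv2.imwrite("pics/w8c.png",cv2.resize(p[v-30:v+40,u-50:u+50].astype(np.uint8),None,fx=8,fy=8,interpolation=cv2.INTER_CUBIC))
```

```text
t 17.25 pos [0.5372 0.1232 0.048 ] yaw -115.0 tilt z [ 3.e-04  1.e-04 -1.e+00] F [-0.58  0.73  1.38] q [ 0.59 -0.03 -0.33  0.   -1.26 -1.03] gap -0.001596379834071799
t 17.3 pos [0.5372 0.1233 0.0481] yaw -114.99 tilt z [ 5.e-04  2.e-04 -1.e+00] F [ 0.27 -0.13  0.25] q [ 0.59 -0.03 -0.33  0.   -1.26 -1.03] gap 0.0010621704261393442
t 17.35 pos [0.5372 0.1233 0.0482] yaw -114.99 tilt z [ 5.e-04  3.e-04 -1.e+00] F [-0.13 -0.55  0.02] q [ 0.59 -0.03 -0.33  0.   -1.26 -1.03] gap -0.0028098534028427337
t 17.4 pos [0.5372 0.1233 0.0481] yaw -114.99 tilt z [ 4.e-04  3.e-04 -1.e+00] F [ 0.1   0.03 -0.26] q [ 0.59 -0.03 -0.33 -0.   -1.26 -1.03] gap -0.0018365870461378598
[272.29895689 172.56564971] px/mm head 2.032902019036367
cols 263 282
160 [140 124 120 133 140 154 155 152 145 139 140 139 142 151 155 153 144 134
 138 140]
161 [ 94  90 111 129 131 137 137 128 109  97 104 117 125 128 129 128 120 104
 100 109]
162 [ 92  91  95 103 102 103 103  98  95  99 102 112 121 121 122 119 116 116
 120 128]
163 [210 210 210 210 212 216 220 212 190 193 209 222 221 221 221 221 221 222
 223 225]
164 [228 22
[... 2072 characters left out ...]
 54]
188 [186 185 185 186 187 186 187 186 165 106  54  52  52  53  52  52  52  52
  54  53]
189 [191 190 191 191 173 140 161 185 157 101  55  51  53  52  51  55  53  52
  53  51]
190 [217 216 197 147 132 126 180 210 164 100  56  55  52  53  54  54  52  53
  53  54]
191 [207 156 136 130 128 128 148 178 160  93  56  53  52  53  53  52  53  52
  55  54]
192 [138 129 128 126 128 128 130 135 123  83  56  54  52  53  51  53  54  52
  54  52]
193 [129 128 129 129 128 128 127 124 107  80  57  52  52  51  53  53  51  54
  53  51]
194 [128 129 128 128 128 128 129 122 106  80  56  53  52  51  52  52  53  55
  53  52]
195 [130 128 128 128 128 127 127 121 105  82  56  53  54  52  53  53  52  52
  52  53]
```

View pics/w8c.png

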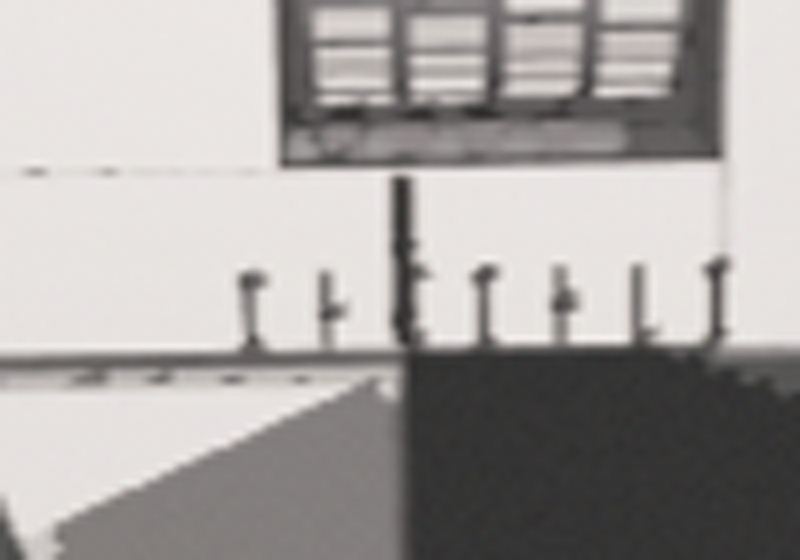

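The line is at pixel 272.3 and the jaw edge at 271.7, so about 0.2 mm is left. I'll roll a last 2 mm.

Emit:
send_rows([
  [30,6,-2,0,-1],
  [62,6,0,0,-1],
  [62,6,9,0,-1],
  [62,6,9,0,-1],
  [62,6,9,0,-1],
])

```text
t: 17.95
position: [0.5056, 0.0699, 0.0389]
tool_rot: [1.688, -2.649, 0.0]
force: [-0.0, -0.3, 0.3]
finger_gap: 0.001
grip_force: 0.0
```

Emit:
send_rows([
  [0,0,0,0,-1],
  [0,0,5,0,-1],
  [0,0,5,0,-1],
  [2,0,5,0,-1],
  [2,0,5,0,-1],
])

```text
t: 18.45
position: [0.5058, 0.0688, 0.0354]
tool_rot: [-1.688, 2.646, -0.001]
force: [-2.3, 1.9, 7.5]
finger_gap: -0.001
grip_force: 3.7
```

Emit:
send_rows([
  [0,0,0,0,-1],
  [0,0,-8,0,-1],
  [0,0,-15,0,-1],
])

```text
t: 18.75
position: [0.5045, 0.0679, 0.049]
tool_rot: [1.688, -2.649, -0.0]
force: [1.1, -0.3, 0.2]
finger_gap: 0.002
grip_force: 0.0
```

Emit:
send_rows([
  [-30,-6,0,0,-1],
  [-64,-6,0,0,-1],
  [-64,-6,1,0,-1],
  [-64,-6,1,0,-1],
  [-64,-6,1,0,-1],
])

```text
t: 19.25
position: [0.5367, 0.1228, 0.0477]
tool_rot: [1.688, -2.649, -0.0]
force: [-1.4, 0.2, 0.9]
finger_gap: 0.002
grip_force: 0.0
```

Run:
```python
from h import *
F=[snap("wrist",f"w9{i}") for i in range(3)]
p=np.mean([f[0] for f in F],0); K,R,t=F[-1][2:5]
g=p.mean(2); o=np.array([.5066,.0694,.0245]); th=np.radians(65.4); ex=np.array([np.cos(th),np.sin(th),0]); ey=np.array([-ex[1],ex[0],0])
u,v=proj(K,R,t,o+.02*ex-.006*ey).astype(int); c=np.arange(u-4,u+5)
for r in range(v-8,v+6,2): w=np.clip(215-g[r,c],0,None); print(r,"line",(w@c/w.sum()).round(2))
print(c)
for r in range(v+10,v+26): print(r,g[r,c].round().astype(int))
```

```text
t 19.25 pos [0.5367 0.1228 0.0477] yaw -115.0 tilt z [-6.e-04 -3.e-04 -1.e+00] F [-1.44  0.21  0.92] q [ 0.59 -0.03 -0.34 -0.   -1.26 -1.03] gap 0.002268264070118378
t 19.3 pos [0.5368 0.1227 0.0478] yaw -115.02 tilt z [-3.e-04 -2.e-04 -1.e+00] F [ 0.05 -0.66  0.2 ] q [ 0.59 -0.03 -0.34 -0.   -1.26 -1.03] gap -0.005337401086583972
t 19.35 pos [0.5369 0.1227 0.0479] yaw -115.03 tilt z [-0.  0. -1.] F [ 0.5  -0.58 -0.26] q [ 0.59 -0.03 -0.34 -0.   -1.26 -1.03] gap 0.0003681373107632919
166 line 271.46
168 line 271.49
170 line 271.49
172 line 271.52
174 line 271.81
176 line 272.12
178 line 272.0
[268 269 270 271 272 273 274 275 276]
184 [227 227 195  82  52 149 217 227 228]
185 [227 227 196  93  54  94 133 193 227]
186 [227 227 201 118  77  96 138 199 227]
187 [117 120 114  95  75  60  66  86  96]
188 [96 96 96 92 73 55 52 53 53]
189 [180 176 147 110  81  54  52  53  54]
190 [166 128 124 107  77  53  55  54  50]
191 [126 122 118 105  79  54  53  55  52]
192 [128 128 121 103  78  55  51  54  55]
193 [129 127 121 103  79  56  55  51  53]
194 [129 128 123 104  78  55  53  54  53]
195 [128 130 120 105  79  54  52  51  53]
196 [128 127 123 104  79  54  54  53  51]
197 [129 127 123 105  80  56  54  53  53]
198 [129 128 123 106  82  54  53  55  51]
199 [127 129 123 106  82  57  53  53  53]
```

The jaw edge is at 271.55 and the line at about 271.7, so they are level to about 0.1 mm. I'll raise the hand clear and hand in.

Emit:
send_rows([
  [0,0,-40,0,-1],
  [0,0,-80,0,-1],
  [0,0,-120,0,-1],
  [0,0,-120,0,-1],
  [0,0,-120,0,-1],
])

```text
t: 19.9
position: [0.5373, 0.1232, 0.1691]
tool_rot: [-1.686, 2.648, 0.001]
force: [-0.7, 0.4, -0.5]
finger_gap: -0.001
grip_force: 0.0
```

```bash
python3 -c "
from bench import workorder; print(workorder.sign_off())"
```

```text
the job is handed in; nothing more can be done
None
```

The wrench is set: the moving jaw measures level with the 30 mm line to within about 0.2 mm, the wrench stayed in place on the mat, the hand is clear, and the job was handed in at about 20 s; sign-off returned no verdict.

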